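Stroke the blue-handled slide to feel for sticky spots

TASK

Check the linear slide with the blue handle for sticky spots: slowly slide its carriage all the way to the red end stop, then slowly all the way back to the black end stop, and let go of it there. Leave the carriage with the orange handle where it is.

Things in the scene. Friction and masses are not known exactly. Their poses are not given: they have to be found in the camera images.
- rail_blue: Linear slide to be checked, fixed on the bench: aluminium base plate 260 x 70 x 10 mm with a steel rail along its length and a carriage with a BLUE handle. Origin: centre of the base's underside, on the bench top. Its x axis runs along the rail, horizontally, from the black end stop to the red one. The stops are blocks 44 mm wide with tops 36 mm above the bench, inner faces at x = -100 mm (black) and x = +100 mm (red).
- rail_blue_carriage (a joint): Travel of the blue-handled carriage along the rail, m: 0 at the black stop, 0.14 at the red stop. It starts somewhere between. It stays where it is left; about 2 N moves it, a little more at speed.
- rail_blue_grip (a point): Point in the middle of the blue handle, 70 mm above the bench, on the rail's centre line; it rides with the carriage (rail x = travel - 70 mm) and has the rail's axes. The handle is an upright block 14 mm thick along the rail and 34 mm wide across it, from 48 to 91 mm above the bench; the carriage under it is 60 mm long, 46 mm wide, its plate's top at 43 mm. The handle can be gripped from above either way.
- rail_orange_grip (a point): The same point on the ORANGE handle of a second, otherwise identical slide standing on the same bench, which must not be moved; same sizes. The two slides may swap places.

How it is judged:
On the way, in this order (a step that is already met when the one before it is completed fails the run):
1. the blue-handled carriage is at the red stop (within 10 mm) (value of joint rail_blue_carriage above 0.13 m), for 0.1 s.
2. then it is back at the black stop (within 10 mm) (value of joint rail_blue_carriage below 0.01 m), for 0.1 s.
At the end, for the whole second after the job is handed in: The blue-handled carriage rests within 12 mm of its black stop, released, and the orange-handled carriage is within 15 mm of where it started (value of joint rail_blue_carriage below 0.012 m and velocity of joint rail_blue_carriage between -0.01 and 0.01 m/s and distance of rail_orange_grip from where it was at the start of the episode below 0.015 m); the robot touches nothing.
It fails at once if the blue-handled carriage is flung: faster than 0.4 m/s (velocity of joint rail_blue_carriage above 0.4 m/s or velocity of joint rail_blue_carriage below -0.4 m/s).
It fails at once if the orange-handled carriage is moved by more than 15 mm (distance of rail_orange_grip from where it was at the start of the episode above 0.015 m).
It also fails if it takes over 35 s, if anything falls off the work surface, if the arm or the gripper's body presses on something with over 40 N, if the wrist force passes 120 N, or if a joint passes its speed limit or range.

ROBOT

A 7-joint arm with a two-finger parallel gripper is mounted at the origin on a cart in front of the work surface, level with it; the furniture and walls round the work are solid. World frame = base frame: x ahead of the robot, y to its left, z up, the work surface at z = 0. Lengths are in m, angles in rad, forces in N, time in s.
With the tool pointing down it reaches from about 0.425 to 0.925 m from the base axis. Payload 6.8 kg.
Tool frame: the origin (TCP) lies on the front face of the gripper's body, between the roots of the fingers; the fingertips stand 73 mm ahead of it and the grasp point (between the pads) lies 54 mm ahead of it (env.nose_length is the distance from the TCP to the fingertips, in m); z points along the fingers, y is the direction in which the jaws open and shut (so a half turn about z gives the same grasp; the last joint's range is limited). The gripper opens to 85 mm and grips with 20 to 120 N. Pads are 22 mm wide; open, the fingers measure 114 mm over their backs; the gripper's body (76 mm by 85 mm) begins 54 mm behind the grasp point. The pads swing forward as they close: fully open they stand 13 mm farther back than shut.
Start: joints at [1.212, 0.477, 0.022, 1.555, -0.011, 1.109, -0.083], TCP at [0.168, -0.654, 0.304] pointing down, gripper open.
Joint ranges: [-2.96, 2.96], [-0.34, 2.1], [-1.41, 1.46], [0.24, 2.44], [-1.37, 4.51], [0.17, 1.92], [-2.96, 2.96]. Speed limits (rad/s): [2.39, 2.39, 3.14, 3.14, 3.14, 3.14, 3.14].

INTERFACE

Orientations are given as a unit quaternion [w, x, y, z].
In Python, from cell import env, kin, camera, calibration, job gives the robot as it stands. The module is installed in compiled form; this text tells all that it offers. Calls block until the motion is done:
- env.reach(position, orientation): joint-space move of the TCP to a pose.
- env.movel(position, velocity=0.15, rot=None, stop_force=None): straight line of the TCP; rot=None keeps the orientation; velocity is the mean speed in m/s. With stop_force (N) it stops when the force on the tool has changed by that much, and returns True; else False.
- env.goto_joints(angles): joint-space move.
- env.grip(opening, f_grip=None): finger opening in m; f_grip is the grip in N (None keeps the last); returns when the fingers have stopped.
- env.dwell(seconds).
- kin.inverse_kinematics(position, orientation): joint angles nearest the present ones, or None.
- env.get_state(): the state.
- camera(name): name is "scene" or "top" or "wrist"; returns (picture, depth): 384x512x3 uint8, blue, green, red; 384x512 float32, m along the optical axis (not along the pixel's ray), 0 where there is no reading.
- calibration(name): a dict with "fx", "fy", "cx", "cy" (pixels), "k1" (the pictures are not rectified: a ray, as slopes to the right and down, at radius r is drawn at 1 + k1 r^2 times it, then the intrinsics apply), "rvec" (rotation vector, rad) and "tvec" (3), from world to camera coordinates, as OpenCV has them. Camera axes: x right, y down, z forward; pixel columns grow to the right and rows downward; lengths in m; the calibration is good to about 2 mm. A picture is of the moment at which its call begins: read the wrist's pose just before it. calibration takes no time and is no camera call; for the wrist camera it gives the pose at the moment of the call.
A pose or a line that the arm cannot do raises env.PlanningError and nothing moves.
- job.job_done(): hands the job in, once; it reports no verdict.
The state is a dict: "time": time; "qpos": joint angles; "joint_velocities": joint speeds; "joint_torque": joint torques, N m; "tcp_pos": TCP position; "orientation": TCP orientation; "force": force on the tool from outside, world axes, zero at the start; "torque": the same for the moment, N m; "opening": finger opening in m.
Only numpy, scipy, OpenCV 4.12 (cv2) and the standard library are available. Lean on these libraries where they do the work, as an engineer would, in place of code of your own. Each camera call takes 0.05 s, during which the arm holds its last target.

## Working session

There is one attempt and no reset: what is moved stays moved. The work goes in short steps, each a Python script; the robot and the scene stay as the last script left them, time stands still between calls to the robot, and variables do not carry over. Pictures are saved under pics/ and viewed, and the job is handed in when it is done.

```bash
mkdir -p pics; ls
python3 - <<'E'
from cell import env,kin,camera,calibration,job
import cv2,numpy as np
for n in ("scene","top"):
    p,d=camera(n); cv2.imwrite(f"pics/{n}0.png",p); np.savez(f"{n}0.npz",p=p,d=d); print(calibration(n))
s=env.get_state(); print(s)
E
```

```text
pics
{'fx': 466.31851153848146, 'fy': 466.31851153848146, 'cx': 256.95132495162164, 'cy': 191.96355341158917, 'k1': 0.006362214993313557, 'rvec': array([ 2.11575119, -0.84371981,  0.38185039]), 'tvec': array([-0.33336114,  0.30101785,  0.58476373])}
{'fx': 441.29795398238457, 'fy': 441.29795398238457, 'cx': 249.56375382583582, 'cy': 188.025243251981, 'k1': -0.1417907462906202, 'rvec': array([ 2.02163306, -2.20214696,  0.22642225]), 'tvec': array([0.08724812, 0.50981707, 0.83034124])}
{'time': 0.1, 'qpos': array([ 1.21188828,  0.47773538,  0.02234532,  1.55629573, -0.01148666,
        1.10930072, -0.08311989]), 'joint_velocities': array([-3.69126285e-05, -1.26522953e-03,  3.08664081e-06, -4.39698518e-03,
        1.45220605e-03,  7.32867225e-04, -6.02729250e-05]), 'joint_torque': array([ 5.56302024e-03, -5.97760141e+01,  1.61398083e+00, -2.81952435e+01,
        1.28103080e-02,  5.01927134e-03,  1.67285475e-05]), 'tcp_pos': array([ 0.16742517, -0.65350497,  0.30303487]), 'orientation': array([-7.88378378e-04,  9.92146624e-01,  1.25077685e-01, -1.64933496e-04]), 'force': array([-0.70883332, -0.35857485, -0.99883221]), 'torque': array([-0.04790517, -0.02548124, -0.00332379]), 'opening': 0.08545658568234848}
```

View pics/top0.png

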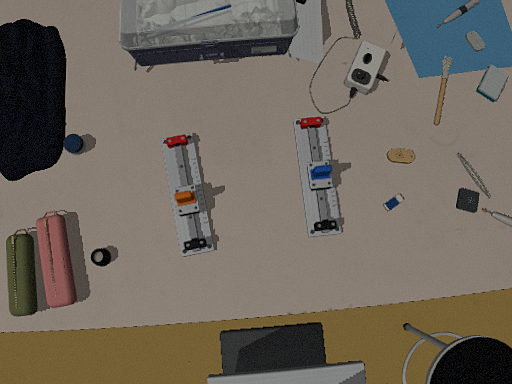

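View pics/scene0.png

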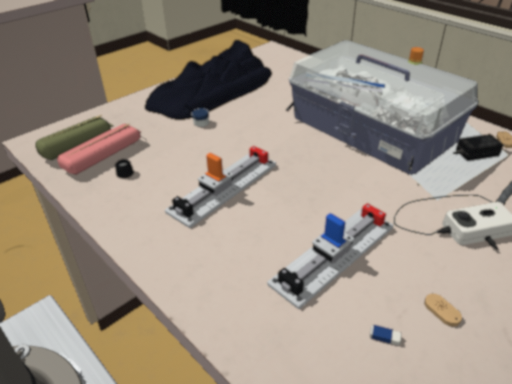

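The top view shows the blue slide with its red stop at about (312,122), its black stop at (325,230) and its blue handle at (320,171). The orange slide is to its left, with its handle at (186,198). The scene view shows the blue handle at (335,230). Next I'll measure positions from both views.

```bash
cat > h.py <<'E'
import cv2,numpy as np
from cell import env,kin,camera,calibration,job
def ray(c,uv):
    x=np.array([(uv[0]-c['cx'])/c['fx'],(uv[1]-c['cy'])/c['fy']]);u=x.copy()
    for _ in range(20): u=x/(1+c['k1']*(u@u))
    R=cv2.Rodrigues(c['rvec'])[0]
    return -R.T@c['tvec'], R.T@np.array([u[0],u[1],1.])
def onz(c,uv,z):
    o,d=ray(c,uv); return o+d*(z-o[2])/d[2]
def cloud(c,d,mask):
    R=cv2.Rodrigues(c['rvec'])[0]; out=[]
    for v,u in np.argwhere(mask&(d>0)):
        o,r=ray(c,(u,v)); out.append(o+r*d[v,u])
    return np.array(out)
def mask(p,col):
    h=cv2.cvtColor(p,cv2.COLOR_BGR2HSV)
    lo,hi={'blue':((105,150,60),(125,255,255)),'red':((0,170,60),(5,255,255)),'red2':((174,170,60),(180,255,255)),'orange':((8,150,90),(20,255,255)),'black':((0,0,0),(180,255,45))}[col]
    m=cv2.inRange(h,lo,hi)
    if col=='red': m|=mask(p,'red2')
    return m
def blob(p,col,box):
    m=mask(p,col); w=np.zeros_like(m); x0,y0,x1,y1=box; w[y0:y1,x0:x1]=m[y0:y1,x0:x1]
    n,l,s,c=cv2.connectedComponentsWithStats(w); i=1+np.argmax(s[1:,4]); return l==i,s[i],c[i]
E
python3 - <<'E'
from h import *
T=np.load('top0.npz');S=np.load('scene0.npz');ct=calibration('top');cs=calibration('scene')
def up(z): return z
for n,Z,c,bx in (('top',T,ct,dict(blue=(300,155,340,195),red=(290,110,335,135),black=(305,215,340,240),orange=(165,185,205,215))),('scene',S,cs,dict(blue=(315,205,355,250),red=(355,200,395,230),black=(270,260,310,300),orange=(200,150,230,182)))):
    for k,b in bx.items():
        m,s,cc=blob(Z['p'],k,b)
        P=cloud(c,Z['d'],m)
        top={'blue':.091,'orange':.091}.get(k,.036)
        t=P[P[:,2]>top-.006]
        print(n,k,s,cc.round(1),'plane',onz(c,cc,top).round(4),'cloud',P.mean(0).round(4),P.min(0).round(3),P.max(0).round(3),'top',len(t),t.mean(0).round(4) if len(t) else '')
E
```

```text
top blue [311 165  21  15 221] [320.7 171.7] plane [ 0.5279 -0.096   0.091 ] cloud [ 0.5315 -0.0988  0.0753] [ 0.524 -0.12   0.043] [ 0.546 -0.083  0.094] top 111 [ 0.5337 -0.101   0.09  ]
top red [300 117  22  12 158] [310.3 122. ] plane [ 0.6507 -0.0973  0.036 ] cloud [ 0.6516 -0.0976  0.0336] [ 0.644 -0.121  0.017] [ 0.662 -0.077  0.041] top 135 [ 0.6523 -0.0983  0.0352]
top black [311 219  28  14 185] [324.8 225.2] plane [ 0.4296 -0.1015  0.036 ] cloud [ 0.43   -0.102   0.0328] [ 0.42  -0.132  0.008] [ 0.442 -0.075  0.04 ] top 154 [ 0.4309 -0.1021  0.0358]
top orange [175 191  16   9 105] [182.5 195. ] plane [0.5048 0.1732 0.091 ] cloud [0.505  0.1733 0.0902] [0.499 0.159 0.082] [0.513 0.188 0.094] top 102 [0.5051 0.1732 0.0904]
scene blue [323 215  21  32 446] [334.  230.2] plane [ 0.5117 -0.1187  0.091 ] cloud [ 0.5295 -0.1063  0.0704] [ 0.524 -0.121  0.046] [ 0.542 -0.087  0.093] top 112 [ 0.5309 -0.1054  0.09  ]
scene red [363 207  21  18 182] [373.9 214.3] plane [ 0.643 -0.108  0.036] cloud [ 0.6479 -0.1052  0.0312] [ 0.641 -0.123  0.014] [ 0.658 -0.082  0.039] top 116 [ 0.6484 -0.1031  0.0352]
scene black [279 272  24  23 271] [291.5 281.9] plane [ 0.4237 -0.1135  0.036 ] cloud [ 0.4266 -0.1107  0.0314] [ 0.421 -0.126  0.013] [ 0.44  -0.087  0.039] top 179 [ 0.4272 -0.1084  0.0353]
scene orange [207 154  17  26 302] [214.3 166.8] plane [0.4845 0.144  0.091 ] cloud [0.5013 0.1672 0.0705] [0.493 0.155 0.045] [0.512 0.188 0.093] top 77 [0.5022 0.169  0.0898]
```

```bash
cat >> h.py <<'E'
th=np.arctan2(.0047,.2213); D=np.array([np.cos(th),np.sin(th),0])
C0=np.array([.5395,-.1027,0])  # rail centre
def quat(s=1):
    a=(th+s*np.pi/2)/2; return np.array([0,np.cos(a),np.sin(a),0])
E
python3 - <<'E'
from h import *
for s in (1,-1):
  for z in (.127,.24):
    for t in (-.07,-.007,.07): print(s,z,t,kin.inverse_kinematics(C0+D*t+[0,0,z],quat(s)))
s=env.get_state(); q=[kin.inverse_kinematics(np.array([.532,-.103,.25]),quat(k)) for k in (1,-1)]
k=[1,-1][np.argmin([abs(np.array(x)-s['qpos']).max() if x is not None else 99 for x in q])]
print(k)
env.reach([.532,-.103,.25],quat(k))
s=env.get_state();print(s['time'],s['tcp_pos'],s['orientation'],s['force'])
c=calibration('wrist');p,d=camera('wrist');cv2.imwrite('pics/w1.png',p);np.savez('w1.npz',p=p,d=d,**c)
E
```

```text
1 0.127 -0.07 [ 0.49450736  0.4704382  -0.49084213  2.12349785  0.37127895  0.62970813
 -0.23370836]
1 0.127 -0.007 [ 0.47640006  0.55157888 -0.50874562  1.98200403  0.40356679  0.70755496
 -0.25959831]
1 0.127 0.07 [ 0.46510183  0.65807165 -0.54943893  1.79786808  0.45461767  0.81440548
 -0.28844716]
1 0.24 -0.07 [ 0.5817883   0.29081504 -0.57245988  2.04158612  0.2056875   0.86407562
 -0.08473904]
1 0.24 -0.007 [ 0.53261763  0.39024168 -0.56556482  1.90669384  0.25969575  0.91717837
 -0.13713499]
1 0.24 0.07 [ 0.49270769  0.51357235 -0.58094086  1.7279957   0.32661171  0.9979973
 -0.1870711 ]
-1 0.127 -0.07 [-0.77980681  0.91057438  1.26388973  2.19935273 -1.12938525  0.98409147
 -1.94204417]
-1 0.127 -0.007 [-0.74749686  0.99001442  1.26111563  2.05912858 -1.14097338  1.06738189
 -2.01409961]
-1 0.127 0.07 [-0.03980272  0.59720299  0.1395644   1.83532765 -0.11930922  0.71712946
 -2.95440884]
-1 0.24 -0.07 [-0.87000808  0.55655887  1.29280572  2.12255546 -0.66554978  0.96607693
 -2.32402577]
-1 0.24 -0.007 [-0.79895813  0.70009417  1.2786649   1.98736028 -0.77950893  1.07113256
 -2.28093652]
-1 0.24 0.07 [-0.72070994  0.84135415  1.26928703  1.80951288 -0.87445044  1.18887158
 -2.28752557]
1
2.4583 [ 0.53195214 -0.10443357  0.2499463 ] [ 1.41692787e-04  7.00463367e-01  7.13688315e-01 -1.99854509e-04] [-0.54868764 -0.25408353 -0.71015426]
```

View pics/w1.png

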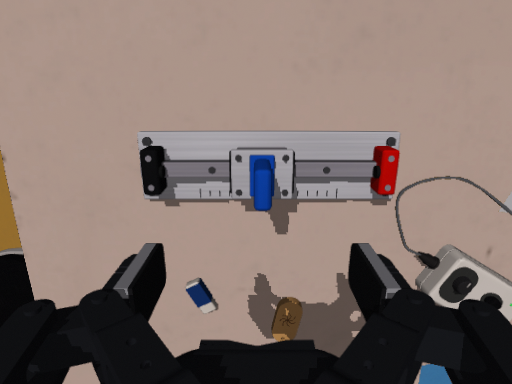

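The wrist view shows the slide parallel to the jaw axis. The black stop is at (153,170), the red stop at (385,170) and the blue handle at (262,180), between the fingers. I'll measure once more here, then grasp.

Run:
```python
from h import *
W=np.load('w1.npz');c={k:W[k] for k in ('fx','fy','cx','cy','k1','rvec','tvec')}
for k,b in dict(blue=(240,145,285,220),red=(365,140,405,200),black=(135,140,170,200)).items():
    m,s,cc=blob(W['p'],k,b);P=cloud(c,W['d'],m);top=.091 if k=='blue' else .036
    t=P[P[:,2]>top-.005]; print(k,s,t.mean(0).round(4),t.min(0).round(3),t.max(0).round(3))
e=[onz(c,u,.01) for u in ((138,131),(399,132),(146,198),(398,198))]
print(np.round(e,4))
```

```text
blue [ 250  155   25   56 1235] [ 0.5354 -0.1028  0.0888] [ 0.529 -0.119  0.086] [ 0.542 -0.087  0.091]
red [371 146  28  49 926] [ 0.6529 -0.1002  0.0342] [ 0.645 -0.122  0.031] [ 0.662 -0.079  0.037]
black [ 140  146   27   50 1015] [ 0.4333 -0.1049  0.0341] [ 0.424 -0.128  0.031] [ 0.444 -0.084  0.037]
[[ 0.4151 -0.0708  0.01  ]
 [ 0.6692 -0.0664  0.01  ]
 [ 0.4174 -0.1396  0.01  ]
 [ 0.6785 -0.1344  0.01  ]]
```

Run:
```python
from h import *
print(env.movel([.534,-.103,.127],velocity=.12,rot=quat(),stop_force=15))
env.grip(0.0,f_grip=25)
s=env.get_state();print(s['time'],s['tcp_pos'],s['opening'],s['force'])
g=s['tcp_pos']; g=np.array([g[0],-.103,.127])
L=.1435+.0-( .5354-.543+.07)+.004   # to just past red stop
print('L',L)
print(env.movel(g+D*L,velocity=.05,stop_force=12))
env.dwell(.2)
s=env.get_state();print(s['time'],s['tcp_pos'],s['opening'],s['force'])
p,d=camera('top');cv2.imwrite('pics/top2.png',p[90:260,230:400].repeat(3,0).repeat(3,1))
p,d=camera('scene');cv2.imwrite('pics/sc2.png',p)
```

```text
False
4.325 [ 0.53437643 -0.10303829  0.12727865] 0.014008842970082184 [1.3238741  0.62441183 1.53329773]
L 0.08510000000000004
True
5.9833 [ 0.61388296 -0.1014882   0.12729665] 0.01352026352343755 [-0.86633173  0.37161716  6.24393131]
```

View pics/sc2.png

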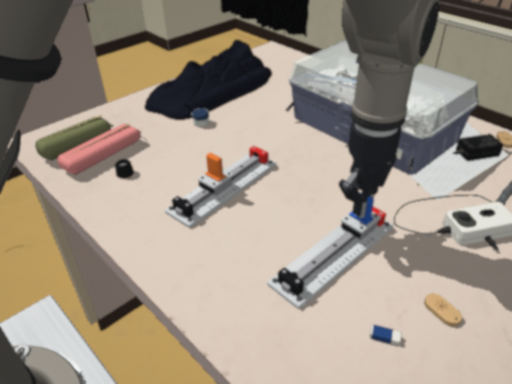

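View pics/top2.png

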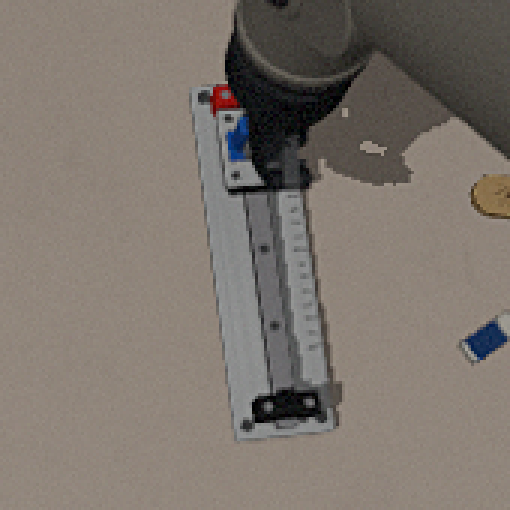

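The carriage's front edge touches the red stop: in the enlarged top crop, the plate starts at row ~110, right below the red block. Contact came at TCP x = 0.614, and I expected 0.613. Now back to the black stop.

Run:
```python
from h import *
g=env.get_state()['tcp_pos'];g[2]=.127
print(env.movel(g-D*.146,velocity=.05,stop_force=12))
env.dwell(.2)
s=env.get_state();print(s['time'],s['tcp_pos'],np.linalg.norm(s['tcp_pos']-g),s['opening'],s['force'])
p,d=camera('scene');cv2.imwrite('pics/sc3.png',p)
```

```text
True
8.8083 [ 0.47382955 -0.10418613  0.12724219] 0.14009000992575454 0.01374753414584341 [-2.28849503 -0.1268822   2.02463871]
```

View pics/sc3.png

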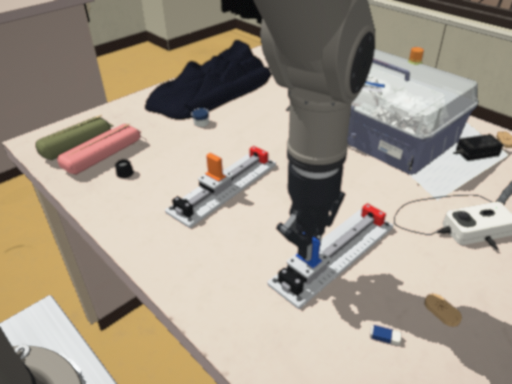

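The stroke was 140.1 mm, the full travel, and the picture shows the blue handle (315,250) next to the black stop (290,280). Release and lift.

```bash
python3 - <<'E'
from h import *
g=env.get_state()['tcp_pos']
env.grip(.06); env.movel([g[0],g[1],.26],velocity=.12); env.dwell(.3)
s=env.get_state();print(s['time'],s['tcp_pos'],s['opening'],s['force'])
c=calibration('wrist');p,d=camera('wrist');cv2.imwrite('pics/w4.png',p)
for k,b in dict(blue=(200,100,320,240),):pass
E
python3 - <<'E'
from h import *
c=calibration('wrist');p,d=camera('wrist');m,s,cc=blob(p,'blue',(200,100,330,240));P=cloud(c,d,m);t=P[P[:,2]>.085];print(t.mean(0))
p,d=camera('scene');cv2.imwrite('pics/sc4.png',p);m,s,cc=blob(p,'orange',(200,150,230,182));print(s,cc)
E
```

```text
10.9167 [ 0.47379495 -0.10407538  0.25962057] 0.05999058844342632 [ 0.77024021  0.35389239 -0.95772683]
[ 0.47301436 -0.10385124  0.08875355]
[207 154  17  26 298] [214.26510067 166.7885906 ]Traceback (most recent call last):
  File "<stdin>", line 6, in <module>
ValueError: too many values to unpack (expected 2)
```

View pics/w4.png

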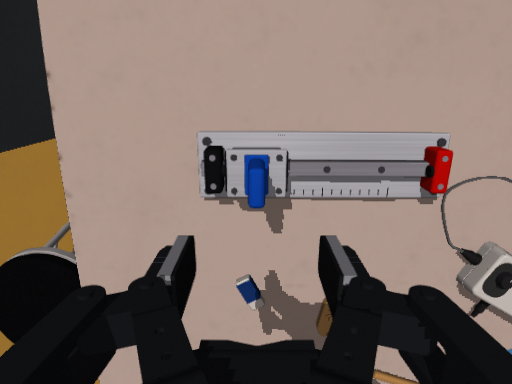

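The carriage (228–287, 172) rests against the black stop (214,170), and the gripper is clear of it. The orange handle is still at (214.3,166.8). Handing in.

```bash
python3 -c "
from cell import job
print(job.job_done())"
```

```text
the job is handed in; nothing more can be done
None
```

I gripped the blue handle from above and slid the carriage at 0.05 m/s to the red stop, then back to the black stop. There I let go, lifted clear and handed the job in at about 11 s of the 35 s allowed.

- **Travel:** the carriage met each stop with a 12 N contact. The measured stroke between them was 140.1 mm, against 140 mm nominal. No sticky spot tripped the 12 N limit before either stop. I didn't log the force along the way, so a weaker one could have gone unnoticed.
- **Final position:** the last wrist picture shows the blue carriage against the black stop, with its handle at x = 0.473 m, y = -0.104 m. The gripper was well above it and touching nothing.
- **Orange slide:** its handle appears at the same pixel as at the start, (214.3, 166.8), so it didn't move.
- **Disagreements:** the cameras differed by up to about 4 mm on positions, within what the grasp could absorb. One script stopped on a leftover faulty line after its move was done, with no effect on the robot.

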